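Take the fence stop out of the T-slot rail and park it in its dock

TASK

Slide the blue fence stop along the T-slot rail to the open end where the slot's lips are cut away, lift it straight out there, and stand it on the bare table top and let go of it. Then take it again the other way, across its narrow sides, and stand it in the parking dock, centred between the two orange cheeks, down on the dock's base, and let go. Keep the stop upright and never drop it, and leave the can, the bottles and the clamping fork where they are.

Things in the scene. Friction and masses are not known exactly. Their poses are not given: they have to be found in the camera images.
- stop: Blue fence stop on a steel T-foot, loose, about 0.22 kg. Origin: centre of its underside; z up, y lengthwise. Foot 26 (x) x 44 (y) x 6 mm high, neck 12 x 44 up to 15.5 mm, then the blue block, 30 (x) x 50 (y) mm, from 15.5 to 60.5 mm height: grip the block. Starts with the foot captive in the rail's slot, y along the rail's y. Same shape after half a turn.
- rail: Fixed aluminium T-slot rail, 250 mm long (y), 60 mm wide, origin at the centre of its underside on the table. The slot runs along y: floor 8 mm high, cavity 30 mm wide, 8.5 mm high, under lips 16 mm apart, tops at 22 mm. Lips run from y=+125 to y=-55 mm; from there to the open end at y=-125 mm they are cut away. A plate closes the +y end.
- slot_exit (a point): Point on the slot floor at the rail's open end (rail y=-93 mm, 8 mm above the table), axes as the rail's. With the stop's origin here its foot is free of the lips (it is once past rail y=-77 mm) and lifts straight out.
- fence_face (a point): Middle of the top edge of the fence's face, the dark steel wall along the rail's +x side: face at rail x=+21 mm, top 66 mm above the table. It stands only about 6 mm from the stop's block: no finger fits between, so in the rail the stop can be gripped only at its end faces, 50 mm apart, fingers closing along the slot.
- dock: Fixed parking dock: black base 84 (x) x 90 (y) x 8 mm high with two orange cheeks, origin at the centre of its underside on the table. Cheeks' inner faces at y=+-30.5 mm (61 mm apart), each 10 mm thick, 44 mm long in x, tops 60 mm above the table. Open along x.
- dock_seat (a point): Centre of the dock base's top, 8 mm above the table, axes as the dock's. The stop's origin belongs here, its length along y, 5.5 mm free at each end; so between the cheeks it can be gripped only across its 30 mm width, fingers closing along x.
- can: Bystander: black and cream screw-top can, 37 mm diameter, 58 mm high, standing; origin at the centre of its underside.
- vial: Bystander: small white bottle with a red cap, 22 mm diameter, 60 mm high, standing; origin at the centre of its underside.
- oil: Bystander: small amber bottle with a black cap, 27 mm diameter, 65 mm high, standing; origin at the centre of its underside.
- fork: Bystander: black clamping fork lying flat, 25 x 60 x 16 mm, its length along its y; origin at the centre of its underside.
Things that resemble listed ones, but are neither listed nor needed, are in the scene too. Of the things shaped like the stop, the blue one is meant.

How it is judged:
By the outcome, as a careful person would: the job done as asked, in the order asked, and still so for the second after the job is handed in, with the robot touching nothing.
It also fails if it takes over 61 s, if anything falls off the work surface, if the arm or the gripper's body presses on something with over 40 N, if the wrist force passes 120 N, or if a joint passes its speed limit or range.

ROBOT

A 6-joint arm with a two-finger parallel gripper is mounted at the origin on a cart in front of the work surface, level with it; the furniture and walls round the work are solid. World frame = base frame: x ahead of the robot, y to its left, z up, the work surface at z = 0. Lengths are in m, angles in rad, forces in N, time in s.
With the tool pointing down it reaches from about 0.3 to 0.775 m from the base axis. Payload 14.6 kg.
Tool frame: the origin (TCP) lies on the centre line of the jaws, within the pads' length; the fingertips stand 14 mm ahead of it and the grasp point (between the pads) lies 5 mm behind it; x points along the fingers, y is the direction in which the jaws open and shut, and the axes are right-handed (so a half turn about x gives the same grasp; the last joint's range is limited). The gripper opens to 94 mm and grips with 3 to 60 N. Pads are 16 mm wide; open, the fingers measure 119 mm over their backs; the gripper's body (75 mm by 177 mm) begins 78 mm behind the grasp point.
Start: joints at [1.275, 0.3, 1.521, -0, 1.321, -0.067], TCP at [0.125, 0.536, 0.219] pointing down, gripper open.
Joint ranges: [-3.03, 3.03], [-0.79, 2.21], [0.23, 2.52], [-1.04, 4.18], [0, 3.07], [-2.55, 2.55]. Speed limits (rad/s): [2.22, 2.22, 2.57, 3.14, 3.14, 3.14].

INTERFACE

Orientations are given as [roll, pitch, yaw] about the fixed x, y, z axes, in that order (R = Rz(yaw) Ry(pitch) Rx(roll)).
In Python, from station import * gives the robot as it stands. The module is installed in compiled form; this text tells all that it offers.
- The arm moves only by the shell command python3 -m handwheel 'ROWS' [FORCE]. ROWS is JSON, a list of rows, each a list of 3 entries, a list of its own where there are three numbers: the shift along the tool's x, y, z in mm, then the turn about the tool's x in rad, then the gripper command: -1 is fully open, 1 is shut, values between are in proportion. In form: [[[dx, dy, dz], spin, gripper], ...]. A call has exactly 5 rows; each row is the pose to reach, as a shift and turn from the pose measured when the call began, along the tool's axes at that moment; what a row does not reach only later rows make up. A row lasts 1/10 s, in which the tool goes at most 50 mm and 8.59 degrees, less where a joint would pass 70% of its speed; a pose out of reach is approached as far as the arm can. A call with a gripper value outside its range is refused whole. The fingers move at their own pace and stop on an object; FORCE is the grip in N (left out, the last holds). Time passes only in rows, so rows that repeat a pose let the fingers close, or fill a call up. It gives the time, the measured TCP pose, the force and the opening at its end, in the units of the state.
- get_obs(): the state, without advancing time (a new reading comes with each control period).
- camera(name): name is "side" or "top"; returns (picture, depth): 420x560x3 uint8, blue, green, red; 420x560 float32, m along the optical axis (not along the pixel's ray), 0 where there is no reading.
- camera_info(name): a dict with "fx", "fy", "cx", "cy" (pixels), "k1" (the pictures are not rectified: a ray, as slopes to the right and down, at radius r is drawn at 1 + k1 r^2 times it, then the intrinsics apply), "extrinsics" (4x4, takes a point from camera to world coordinates). Camera axes: x right, y down, z forward; pixel columns grow to the right and rows downward; lengths in m; the calibration is good to about 2 mm. A picture is of the moment at which its call begins. camera_info takes no time and is no camera call.
- hand_in(): hands the job in, once; it reports no verdict.
The state is a dict: "time_s": time; "qpos": joint angles; "joint_vel": joint speeds; "tau": joint torques, N m; "ee_pos": TCP position; "eef_rot": TCP orientation; "force": force on the tool from outside, world axes, zero at the start; "moment": the same for the moment, N m; "grip_width": finger opening in m.
Only numpy, scipy, OpenCV 4.12 (cv2) and the standard library are available. Lean on these libraries where they do the work, as an engineer would, in place of code of your own. Each camera call takes 0.05 s, during which the arm holds its last target. There are 200 camera calls.

## Working session

There is one attempt and no reset: what is moved stays moved. The work goes in short steps, Python scripts to look and compute and a shell command to move; the robot and the scene stay as the last step left them, time stands still between calls to the robot, and variables do not carry over. Pictures are saved under pics/ and viewed, about 8 in all and at most 12, crops included, and the job is handed in when it is done.

```bash
mkdir -p pics
cat > h.py <<'E'
from station import *
import numpy as np, cv2, json
def cloud(name):
    im,d=camera(name); c=camera_info(name)
    K=np.array([[c['fx'],0,c['cx']],[0,c['fy'],c['cy']],[0,0,1]])
    v,u=np.mgrid[0:420,0:560]
    # forward model p=s(1+k1 r^2): invert
    xd=(u-c['cx'])/c['fx']; yd=(v-c['cy'])/c['fy']; x,y=xd.copy(),yd.copy()
    for _ in range(20):
        f=1+c['k1']*(x*x+y*y); x=xd/f; y=yd/f
    P=np.stack([x*d,y*d,d],-1); T=np.array(c['extrinsics'])
    W=P@T[:3,:3].T+T[:3,3]; W[d==0]=np.nan
    return im,W
E
python3 - <<'E'
from h import *
for n in('top','side'):
    im,W=cloud(n); cv2.imwrite(f'pics/{n}0.png',im); np.save(n+'.npy',W); cv2.imwrite(n+'.bmp',im)
    i=camera_info(n); print(n,i['fx'],i['k1'],np.round(i['extrinsics'],3).tolist())
o=get_obs(); print(o)
E
```

```text
top 418.9916351852441 -0.07587241772181323 [[0.025, -0.996, 0.082, 0.455], [-1.0, -0.025, 0.009, -0.033], [-0.007, -0.082, -0.997, 0.999], [0.0, 0.0, 0.0, 1.0]]
side 541.9281685103414 -0.09973781167139217 [[-0.963, -0.17, 0.211, 0.219], [-0.27, 0.558, -0.785, 1.033], [0.016, -0.812, -0.583, 0.849], [0.0, 0.0, 0.0, 1.0]]
{'time_s': 0.1, 'qpos': array([ 1.27540462e+00,  3.00464126e-01,  1.52152792e+00, -6.85897221e-06,
        1.32069506e+00, -6.66007059e-02]), 'joint_vel': array([-0.0015861 , -0.00108349, -0.00288778,  0.00162811,  0.00048997,
       -0.00043024]), 'tau': array([ 5.06848610e-04, -5.32636929e+01, -3.53284371e+01,  7.09029450e-02,
        2.34229368e-02, -1.01724484e-04]), 'ee_pos': array([0.12467959, 0.53545162, 0.21891263]), 'eef_rot': array([-1.6313268 ,  1.56970185, -1.8601161 ]), 'force': array([-0.07144529,  0.16370173, -0.28632186]), 'moment': array([-0.01291939,  0.03147902,  0.01881822]), 'grip_width': 0.09401571514495778}
```

View pics/top0.png

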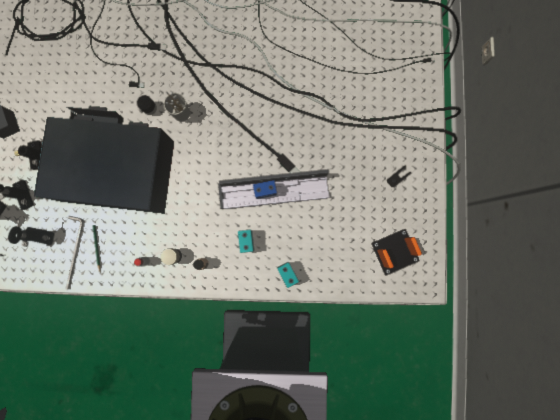

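View pics/side0.png

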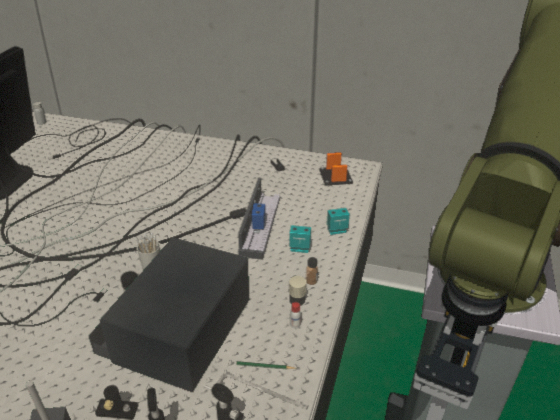

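Top view: the rail is at about (219–329, 172–209) with the fence on its upper (+x) side and the blue stop at (265,189). The dock is at (397,252), the fork at (398,177), the teal decoys at (247,240) and (289,274), and the bottles and can at (138–200, 262). The side view agrees with this.

Run:
```python
from h import *
for n in('top','side'):
    W=np.load(n+'.npy'); im=cv2.imread(n+'.bmp'); hsv=cv2.cvtColor(im,cv2.COLOR_BGR2HSV)
    z=W[...,2]
    def rep(name,m):
        P=W[m]; P=P[np.isfinite(P[:,0])]
        r=cv2.minAreaRect((P[:,:2]*1000).astype(np.float32))
        print(n,name,len(P),'rect',np.round(r[0],1),np.round(r[1],1),round(r[2],1),'z',np.round(np.percentile(P[:,2],[5,50,95]),4),'med',np.round(np.median(P[:,:2],0),4))
    H,S,V=cv2.split(hsv)
    blue=(H>105)&(H<125)&(S>130)&(W[...,0]>.3)&(np.abs(W[...,1])<.3)
    rep('blue',blue); rep('blue top',blue&(z>.062))
    org=(H>3)&(H<18)&(S>170)&(W[...,1]<-.15)&(W[...,0]<.6)&(W[...,1]>-.6)
    rep('orange top',org&(z>.052))
    k,l=cv2.connectedComponents((org&(z>.052)).astype(np.uint8))
    for i in range(1,k):
        if (l==i).sum()>15: rep('cheek',l==i)
    roi=(W[...,0]>.35)&(W[...,0]<.62)&(W[...,1]<.15)&(W[...,1]>-.2)
    rep('fence top',roi&(z>.056)&(z<.075)&~blue&(W[...,0]>.47))
    rep('rail top',roi&(z>.016)&(z<.026)&(W[...,0]>.42)&~blue)
    rep('dockbase',(z>.004)&(z<.014)&(V<70)&(W[...,1]<-.2)&(W[...,1]>-.45)&(W[...,0]<.42)&(W[...,0]>.2))
    for nm,(a,b) in {'teal1':(.33,.1),'t2':(.25,-.02)}.items(): pass
    teal=(H>80)&(H<98)&(S>100)&(z>.04)&(W[...,0]<.45)&(np.abs(W[...,1])<.2)
    k,l=cv2.connectedComponents(teal.astype(np.uint8))
    for i in range(1,k):
        if (l==i).sum()>30: rep('teal',l==i)
im=cv2.imread('top.bmp')[150:300,190:440]; cv2.imwrite('pics/c1.png',cv2.resize(im,None,fx=3.2,fy=3.2,interpolation=cv2.INTER_CUBIC))
```

```text
top blue 217 rect [577.5  -2. ] [28.9 46.1] 13.0 z [0.0656 0.0682 0.0705] med [ 0.5774 -0.0014]
top blue top 217 rect [577.5  -2. ] [28.9 46.1] 13.0 z [0.0656 0.0682 0.0705] med [ 0.5774 -0.0014]
top orange top 183 rect [ 441.9 -313.4] [43.6 80.4] 24.3 z [0.0537 0.0587 0.0624] med [ 0.4417 -0.2915]
top cheek 89 rect [ 457.  -344.9] [42.1 10.6] 23.8 z [0.0542 0.0587 0.0616] med [ 0.4566 -0.3443]
top cheek 94 rect [ 427.5 -281.4] [43.6 10. ] 24.0 z [0.0538 0.0587 0.0627] med [ 0.4283 -0.2804]
top fence top 651 rect [545.2 -31. ] [133.4 249.2] 7.8 z [0.0579 0.0654 0.069 ] med [0.5984 0.004 ]
top rail top 1236 rect [524.8 -27. ] [162.9 259.5] 5.4 z [0.017  0.0215 0.0245] med [0.5651 0.0066]
top dockbase 167 rect [ 404.1 -318.6] [82.5 30.1] 89.6 z [0.005  0.0076 0.0102] med [ 0.4101 -0.3158]
top teal 70 rect [442.1  35.6] [15.6 27.1] 1.8 z [0.0581 0.0604 0.0627] med [0.4412 0.0366]
top teal 249 rect [386.9 -58.8] [48.6 27.9] 28.2 z [0.0574 0.0601 0.0628] med [ 0.3862 -0.059 ]
side blue 48 rect [577.4   3.3] [24.3 39.1] 12.1 z [0.0638 0.0663 0.0691] med [0.5769 0.0036]
side blue top 47 rec
[... 172 characters left out ...]
 -0.2851]
side cheek 33 rect [ 458.1 -341.4] [40.9 13.7] 34.0 z [0.0527 0.0553 0.0604] med [ 0.4568 -0.3422]
side cheek 45 rect [ 429.4 -277.8] [41.5 15.2] 17.9 z [0.0529 0.0568 0.0605] med [ 0.4326 -0.2781]
side fence top 438 rect [546.  -26.4] [132.5 246.3] 7.7 z [0.057  0.0637 0.068 ] med [0.5928 0.0149]
side rail top 728 rect [524.6 -23.3] [166.5 260.4] 5.4 z [0.0168 0.0202 0.024 ] med [0.5614 0.0484]
side dockbase 26 rect [ 404.  -295.5] [56.2 22.7] 76.7 z [0.0047 0.0062 0.0097] med [ 0.4059 -0.2875]
side teal 203 rect [387.4 -56.8] [50.3 34.1] 30.8 z [0.0453 0.0571 0.0609] med [ 0.3858 -0.0506]
side teal 78 rect [443.   40.9] [15.  33.7] 7.1 z [0.0421 0.0557 0.0606] med [0.4416 0.0486]
```

View pics/c1.png

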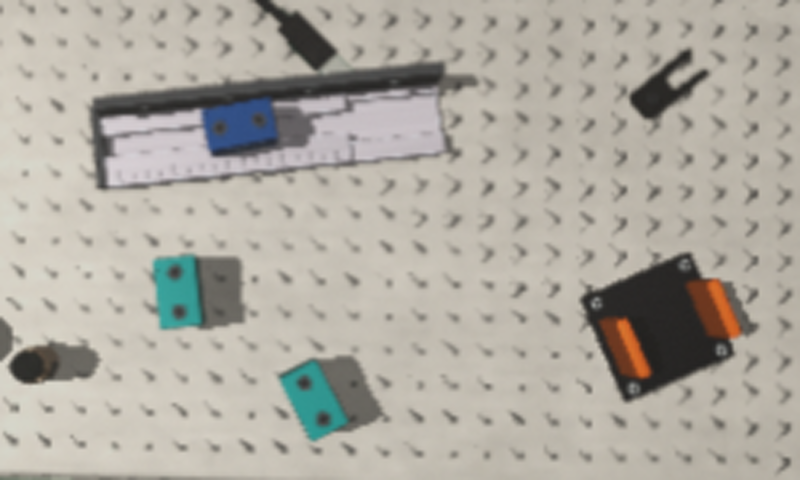

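```bash
cat >> h.py <<'E'
from scipy.spatial.transform import Rotation as Ro
def to(p,az=None,o=None):
    """print tool-axis shift (mm) and spin to bring TCP to p with jaw axis azimuth az (deg, mod 180)"""
    o=o or get_obs(); R=Ro.from_euler('xyz',o['eef_rot']).as_matrix()
    d=R.T@(np.array(p)-o['ee_pos'])*1000
    a=np.degrees(np.arctan2(R[1,1],R[0,1])); s=None
    if az is not None: s=round(float(np.radians((a-az+90)%180-90)),3)
    print('t',round(o['time_s'],2),'tcp',np.round(o['ee_pos']*1000,1),'jaw az',round(a,1),'toolx',np.round(R[:,0],3),'q1,6',np.round(o['qpos'][[0,5]],2),'-> shift',np.round(d,1),'spin',s,'F',np.round(o['force'],1),'w',round(o['grip_width']*1000,1))
E
python3 - <<'E'
from h import *
for n in('top','side'):
    W=np.load(n+'.npy'); x,y,z=W[...,0],W[...,1],W[...,2]; H,S,V=cv2.split(cv2.cvtColor(cv2.imread(n+'.bmp'),cv2.COLOR_BGR2HSV))
    blue=(H>105)&(H<125)&(S>130)
    # band around the rail
    xr=.577-(y)*np.tan(np.radians(7.5))
    m=(abs(x-xr)<.06)&(abs(y)<.25)
    f=W[m&(z>.058)&(z<.075)&~blue&(x>xr+.012)]
    c=np.polyfit(f[:,1],f[:,0],1); print(n,'fence yaw',-np.degrees(np.arctan(c[0])),'y range',np.percentile(f[:,1],[1,99]),'x mid@y0',c[1], 'x res',np.percentile(f[:,0]-np.polyval(c,f[:,1]),[2,98]))
    t=np.radians(7.5); u=np.array([-np.sin(t),np.cos(t)]); v=np.array([np.cos(t),np.sin(t)])
    g=W[m&(z>.006)&(z<.03)&(V>120)][:,:2]; g2=W[m&(z>.017)][:,:2]
    print('along',np.percentile(g2@u,[.5,99.5])*1e3,'across',np.percentile(g2@v,[1,99])*1e3,'stop along/across',np.percentile(W[blue&m&(z>.062)][:,:2]@u,[2,98])*1e3,np.percentile(W[blue&m&(z>.062)][:,:2]@v,[2,98])*1e3)
to([.577,-.002,.041+.10],97.5)
E
```

```text
top fence yaw 6.310833055806939 y range [-0.14308402  0.23623053] x mid@y0 0.6033989056228044 x res [-0.01276953  0.01590808]
along [-222.2339219   175.84789757] across [543.15546399 628.49093222] stop along/across [-99.74196052 -55.10058515] [558.05302802 586.87239338]
side fence yaw 7.644007482441643 y range [-0.14009222  0.10261359] x mid@y0 0.6031416699394616 x res [-0.01180013  0.00590071]
along [-217.75064113  178.85780024] across [544.13107133 625.55348331] stop along/across [-90.6328401  -52.90458863] [560.63283338 585.87193753]
t 0.1 tcp [124.7 535.5 218.9] jaw az 76.9 toolx [-0.    -0.001 -1.   ] q1,6 [ 1.28 -0.07] -> shift [  78.3 -420.8  562.4] spin -0.36 F [-0.1  0.2 -0.3] w 94.0
```

```bash
python3 -m handwheel '[[[0,-28,38],-0.05,-1],[[0,-57,76],-0.15,-1],[[0,-86,115],-0.25,-1],[[0,-115,153],-0.33,-1],[[0,-144,192],-0.36,-1]]' 20; python3 -c "
from h import *
to([.577,-.002,.2],97.5)"
```

```text
time_s: 0.6
ee_pos: [0.2797, 0.35, 0.219]
eef_rot: [-2.062, 1.57, -1.927]
force: [0.4, 0.4, 0.9]
grip_width: 0.094
t 0.6 tcp [279.7 350.  219. ] jaw az 97.7 toolx [-0.    -0.001 -1.   ] q1,6 [ 0.82 -0.89] -> shift [  19.2 -388.7  247.4] spin 0.004 F [0.4 0.4 0.9] w 94.0
```

```bash
python3 -m handwheel '[[[0,-40,26],0,-1],[[2,-80,52],0,-1],[[4,-120,78],0,-1],[[6,-160,104],0,-1],[[8,-200,130],0,-1]]'; python3 -m handwheel '[[[2,-40,26],0,-1],[[4,-80,52],0,-1],[[6,-120,75],0,-1],[[8,-160,100],0,-1],[[10,-186,115],0,-1]]'; python3 -c "
from h import *
to([.577,-.002,.2],97.5)
im,W=cloud('side'); cv2.imwrite('pics/s1.png',cv2.resize(im[120:320,180:400],None,fx=3,fy=3)); np.save('side1.npy',W)
"
```

```text
time_s: 1.1
ee_pos: [0.4363, 0.1674, 0.211]
eef_rot: [-2.032, 1.57, -1.897]
force: [0.7, 1.1, 0.7]
grip_width: 0.0938
time_s: 1.6
ee_pos: [0.5763, -0.004, 0.2004]
eef_rot: [-2.468, 1.569, -2.335]
force: [0.0, 0.6, 0.5]
grip_width: 0.0938
t 1.6 tcp [576.3  -4.  200.4] jaw az 97.6 toolx [-0.001 -0.001 -1.   ] q1,6 [-0.07 -1.77] -> shift [0.4 1.9 0.9] spin 0.002 F [0.  0.6 0.5] w 93.8
```

View pics/s1.png

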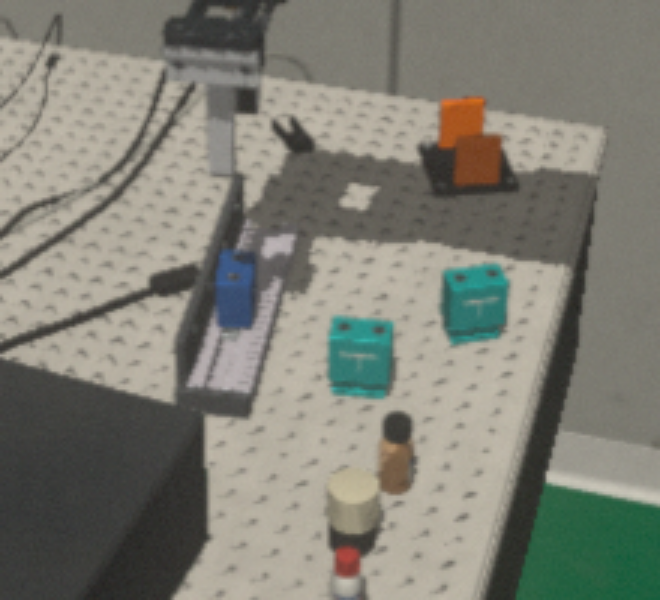

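The fingers hang over the stop at crop (222,170), in line with the slot. Descending.

```bash
python3 -m handwheel '[[[40,2,1],0,-1],[[85,2,1],0,-1],[[120,2,1],0,-1],[[135,2,1],0,-1],[[135,2,1],0,-1]]'; python3 -c "
from h import *
to([.577,-.002,.042],97.5)
im,W=cloud('side'); cv2.imwrite('pics/s2.png',cv2.resize(im[170:260,220:310],None,fx=6,fy=6))
"
```

```text
time_s: 2.15
ee_pos: [0.5773, -0.0044, 0.0633]
eef_rot: [-2.955, 1.566, -2.824]
force: [-0.5, 0.8, 0.1]
grip_width: 0.0938
t 2.15 tcp [577.3  -4.4  63.3] jaw az 97.5 toolx [-0.005 -0.002 -1.   ] q1,6 [-0.07 -1.77] -> shift [21.3  2.4  0.1] spin 0.001 F [-0.5  0.8  0.1] w 93.8
```

View pics/s2.png

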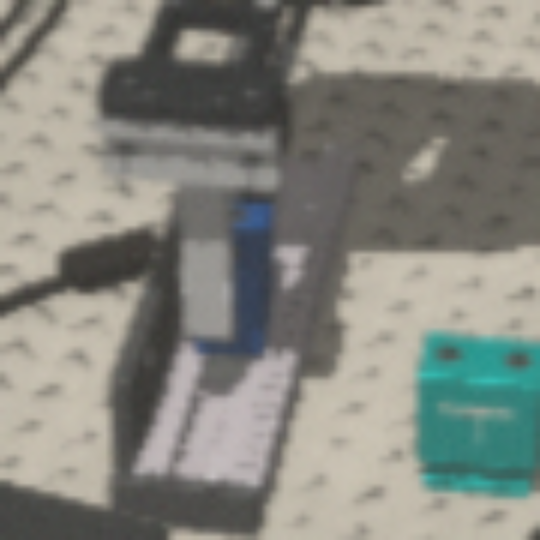

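```bash
python3 -m handwheel '[[[10,2,0],0,-1],[[20,2,0],0,-1],[[20,2,0],0,0],[[20,2,0],0,0.2],[[20,2,0],0,0.2]]' 15; python3 -m handwheel '[[[0,0,0],0,0.2],[[0,0,0],0,0.2],[[0,0,0],0,0.2],[[0,0,0],0,0.2],[[0,0,0],0,0.2]]' 15; python3 -c "
from h import *
to([.577,-.002,.042],97.5)"
```

```text
time_s: 2.7
ee_pos: [0.5782, -0.0025, 0.0457]
eef_rot: [-2.201, 1.569, -2.069]
force: [-0.2, -0.4, -0.5]
grip_width: 0.0736
time_s: 3.2
ee_pos: [0.5783, -0.0026, 0.0459]
eef_rot: [-2.044, 1.569, -1.913]
force: [-0.3, 0.1, 3.1]
grip_width: 0.0512
t 3.2 tcp [578.3  -2.6  45.9] jaw az 97.5 toolx [-0.001 -0.002 -1.   ] q1,6 [-0.07 -1.77] -> shift [ 3.9  0.7 -1.3] spin 0.001 F [-0.3  0.1  3.1] w 51.2
```

```bash
python3 -m handwheel '[[[0,0,0],0,1],[[0,0,0],0,1],[[0,0,0],0,1],[[0,0,0],0,1],[[0,0,0],0,1]]' 25; python3 -c "
from h import *
to([.577,-.002,.042],97.5)"
```

```text
time_s: 3.7
ee_pos: [0.5783, -0.0026, 0.0459]
eef_rot: [-2.083, 1.569, -1.951]
force: [-0.5, 0.8, 2.4]
grip_width: 0.0509
t 3.7 tcp [578.3  -2.6  45.9] jaw az 97.5 toolx [-0.001 -0.002 -1.   ] q1,6 [-0.07 -1.77] -> shift [ 3.9  0.7 -1.2] spin 0.001 F [-0.5  0.8  2.4] w 50.9
```

```bash
python3 -m handwheel '[[[0,-6,0],0,1],[[0,-14,0],0,1],[[0,-22,0],0,1],[[0,-30,0],0,1],[[0,-38,0],0,1]]'; python3 -c "
from h import *
to([.578,-.0026,.042],97.5)"
```

```text
time_s: 4.2
ee_pos: [0.5834, -0.0411, 0.0459]
eef_rot: [-2.109, 1.569, -1.978]
force: [-0.2, 0.7, 0.7]
grip_width: 0.051
t 4.2 tcp [583.4 -41.1  45.9] jaw az 97.5 toolx [-0.001 -0.002 -1.   ] q1,6 [-0.13 -1.83] -> shift [ 3.8 38.9 -0.3] spin 0.0 F [-0.2  0.7  0.7] w 51.0
```

```bash
python3 -m handwheel '[[[0,-8,0],0,1],[[0,-16,0],0,1],[[0,-24,0],0,1],[[0,-32,0],0,1],[[0,-38,0],0,1]]';python3 -m handwheel '[[[0,-8,0],0,1],[[0,-16,0],0,1],[[0,-24,0],0,1],[[0,-31,0],0,1],[[0,-35,0],0,1]]'; python3 -c "
from h import *
to([.578,-.0026,.042],97.5)
W=np.load('top.npy')
im,W=cloud('side'); a=cv2.resize(im[150:250,220:320],None,fx=4,fy=4); im,W2=cloud('top'); b=cv2.resize(im[140:240,210:350],None,fx=4,fy=4); cv2.imwrite('pics/s3.png',np.hstack([a,b[:, :390]]))
"
```

```text
time_s: 4.7
ee_pos: [0.5884, -0.0796, 0.0459]
eef_rot: [-2.156, 1.569, -2.025]
force: [-0.1, 1.5, 0.5]
grip_width: 0.0513
time_s: 5.2
ee_pos: [0.593, -0.115, 0.0459]
eef_rot: [-2.136, 1.569, -2.006]
force: [-1.0, 1.2, 0.4]
grip_width: 0.0513
t 5.2 tcp [ 593.  -115.    45.9] jaw az 97.5 toolx [-0.001 -0.002 -1.   ] q1,6 [-0.25 -1.95] -> shift [  3.7 113.4  -0.2] spin -0.0 F [-1.   1.2  0.4] w 51.3
```

View pics/s3.png

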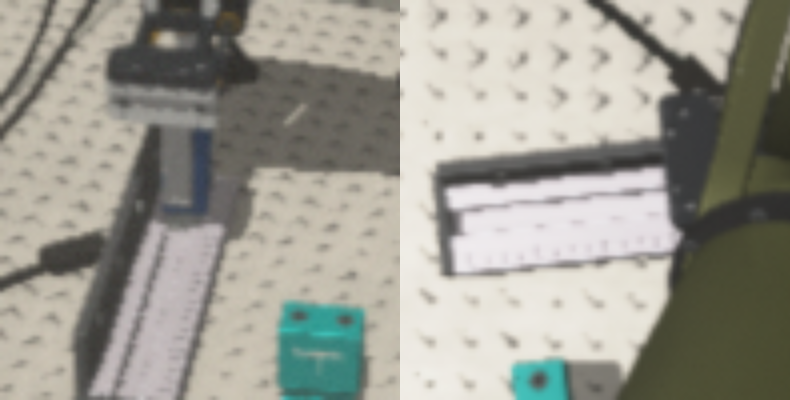

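The stop, at left crop (190,170), has moved to the cut-away part. I'll lift gently and watch the force.

```bash
python3 -m handwheel '[[[-2,0,0],0,1],[[-4,0,0],0,1],[[-6,0,0],0,1],[[-9,0,0],0,1],[[-12,0,0],0,1]]'; python3 -c "
from h import *
to([.42,-.18,.12],97.5)"
```

```text
time_s: 5.8
ee_pos: [0.593, -0.1148, 0.0582]
eef_rot: [-2.07, 1.568, -1.939]
force: [-0.4, 0.4, -1.6]
grip_width: 0.0507
t 5.8 tcp [ 593.  -114.8   58.2] jaw az 97.5 toolx [-0.001 -0.002 -1.   ] q1,6 [-0.25 -1.95] -> shift [ -61.5  -42.2 -180. ] spin -0.0 F [-0.4  0.4 -1.6] w 50.7
```

```bash
python3 -m handwheel '[[[-15,0,0],0,1],[[-32,0,0],0,1],[[-50,0,0],0,1],[[-62,0,0],0,1],[[-66,0,0],0,1]]'; python3 -m handwheel '[[[0,-4,-15],0,1],[[0,-12,-50],0,1],[[0,-22,-92],0,1],[[0,-32,-134],0,1],[[0,-39,-165],0,1]]';  python3 -c "
from h import *
to([.42,-.18,.05],97.5)
im,W=cloud('side'); cv2.imwrite('pics/s4.png',cv2.resize(im[100:280,220:400],None,fx=3,fy=3))
"
```

```text
time_s: 6.3
ee_pos: [0.5936, -0.1148, 0.1262]
eef_rot: [-1.182, 1.567, -1.051]
force: [-0.5, 0.4, -1.8]
grip_width: 0.0513
time_s: 6.8
ee_pos: [0.4328, -0.1753, 0.1258]
eef_rot: [-1.439, 1.568, -1.309]
force: [1.1, 0.8, -1.7]
grip_width: 0.0516
t 6.8 tcp [ 432.8 -175.3  125.8] jaw az 97.5 toolx [ 0.001 -0.003 -1.   ] q1,6 [-0.46 -2.16] -> shift [ 75.8  -2.8 -13.3] spin -0.001 F [ 1.1  0.8 -1.7] w 51.6
```

View pics/s4.png

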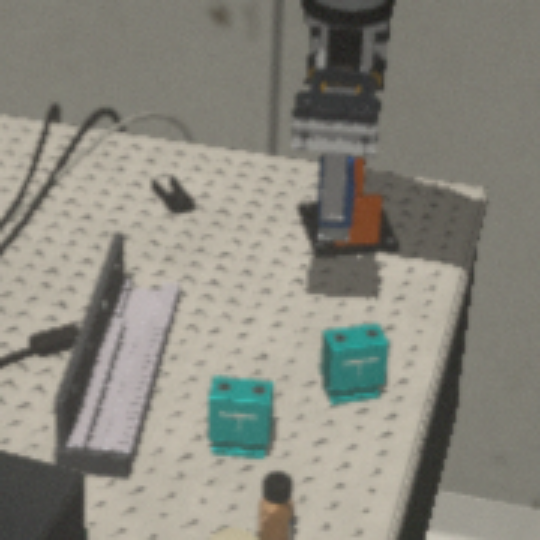

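```bash
python3 -m handwheel '[[[15,-2,-6],0,1],[[40,-3,-13],0,1],[[65,-3,-13],0,1],[[78,-3,-13],0,1],[[83,-3,-13],0,1]]'; python3 -m handwheel '[[[1,0,0],0,1],[[1,0,0],0,1],[[2,0,0],0,1],[[3,0,0],0,1],[[4,0,0],0,1]]';  python3 -c "
from h import *
to([.42,-.18,.0379],97.5)
"
```

```text
time_s: 7.35
ee_pos: [0.4168, -0.1805, 0.0413]
eef_rot: [-2.891, 1.567, -2.762]
force: [0.2, -0.7, -0.8]
grip_width: 0.0506
time_s: 7.85
ee_pos: [0.417, -0.1807, 0.0378]
eef_rot: [-2.65, 1.568, -2.52]
force: [-2.7, 4.0, 21.6]
grip_width: 0.0513
t 7.85 tcp [ 417.  -180.7   37.8] jaw az 97.4 toolx [-0.002 -0.002 -1.   ] q1,6 [-0.49 -2.19] -> shift [-0.1  0.3  3. ] spin -0.001 F [-2.7  4.  21.6] w 51.3
```

```bash
python3 -m handwheel '[[[-0.3,0,0],0,1],[[-0.3,0,0],0,1],[[-0.3,0,0],0,0.0],[[-0.3,0,0],0,-0.4],[[-0.3,0,0],0,-1]]'; python3 -m handwheel '[[[0,0,0],0,-1],[[0,0,0],0,-1],[[-10,0,0],0,-1],[[-40,0,0],0,-1],[[-75,0,0],0,-1]]';  python3 -c "
from h import *
to([.417,-.181,.13],7.5)
im,W=cloud('side'); cv2.imwrite('pics/s5.png',cv2.resize(im[100:280,220:400],None,fx=3,fy=3))
H,S,V=cv2.split(cv2.cvtColor(im,cv2.COLOR_BGR2HSV)); m=(H>105)&(H<125)&(S>130)&(np.hypot(W[...,0]-.417,W[...,1]+.18)<.06)
P=W[m]; print(len(P),np.percentile(P[:,2],[2,98]),np.median(P,0))
"
```

```text
time_s: 8.35
ee_pos: [0.4171, -0.1807, 0.0381]
eef_rot: [-2.602, 1.568, -2.472]
force: [0.0, -0.4, -0.5]
grip_width: 0.0637
time_s: 8.85
ee_pos: [0.4168, -0.1803, 0.1141]
eef_rot: [-3.044, 1.567, -2.915]
force: [-0.3, -1.2, -0.4]
grip_width: 0.094
t 8.85 tcp [ 416.8 -180.3  114.1] jaw az 97.4 toolx [-0.004 -0.001 -1.   ] q1,6 [-0.49 -2.19] -> shift [-15.9  -0.7   0.1] spin 1.569 F [-0.3 -1.2 -0.4] w 94.0
5 [0.05665394 0.060769  ] [ 0.42383394 -0.15696875  0.05787793]
```

View pics/s5.png

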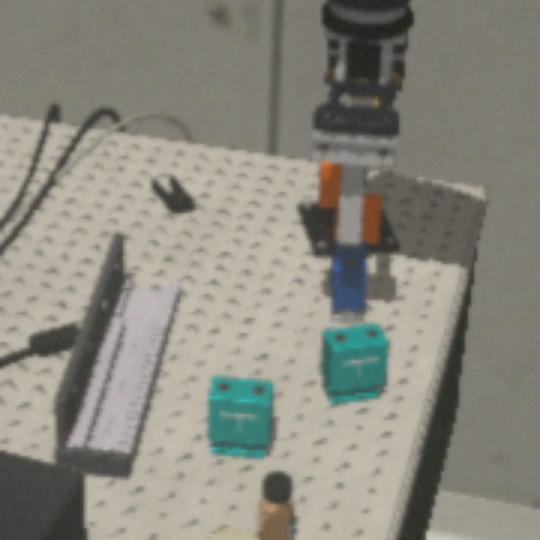

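Released: the stop stands upright at crop (348,280). Turning a quarter turn.

```bash
python3 -m handwheel '[[[0,0,0],0.14,-1],[[0,0,0],0.28,-1],[[0,0,0],0.42,-1],[[0,0,0],0.56,-1],[[0,0,0],0.7,-1]]'; python3 -m handwheel '[[[0,0,0],0.14,-1],[[0,0,0],0.28,-1],[[0,0,0],0.42,-1],[[0,0,0],0.56,-1],[[0,0,0],0.7,-1]]'; python3 -m handwheel '[[[0,0,0],0.14,-1],[[0,0,0],0.18,-1],[[0,0,0],0.18,-1],[[0,0,0],0.18,-1],[[0,0,0],0.18,-1]]'; python3 -c "
from h import *
to([.417,-.1807,.038],7.5)
im,W=cloud('side'); cv2.imwrite('pics/s6.png',cv2.resize(im[140:220,280:400],None,fx=5,fy=5))
"
```

```text
time_s: 9.4
ee_pos: [0.4191, -0.1815, 0.1205]
eef_rot: [-0.318, 1.564, -0.894]
force: [0.2, 0.3, 0.2]
grip_width: 0.0937
time_s: 9.9
ee_pos: [0.4192, -0.1815, 0.121]
eef_rot: [0.421, 1.564, -0.861]
force: [-0.7, -0.3, 0.3]
grip_width: 0.0939
time_s: 10.4
ee_pos: [0.4192, -0.1815, 0.1213]
eef_rot: [0.617, 1.563, -0.844]
force: [-0.3, -0.4, -0.1]
grip_width: 0.0941
t 10.4 tcp [ 419.2 -181.5  121.3] jaw az 6.3 toolx [ 0.005 -0.005 -1.   ] q1,6 [-0.49 -0.6 ] -> shift [83.2 -2.5 -1.6] spin -0.021 F [-0.3 -0.4 -0.1] w 94.1
```

View pics/s6.png

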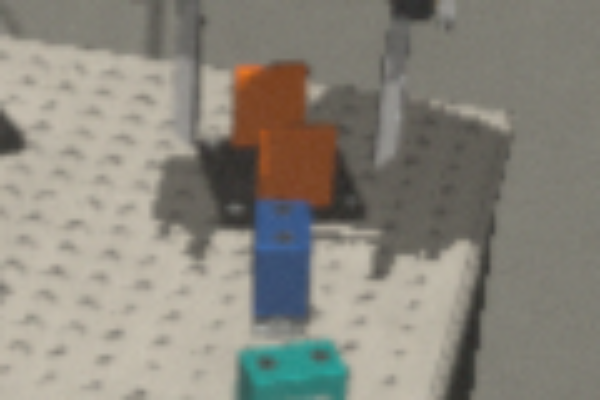

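The fingers, at (187,130) and (390,155), straddle the stop's narrow sides. Descending and gripping.

```bash
python3 -m handwheel '[[[20,-2,-1],-0.02,-1],[[45,-2,-1],-0.02,-1],[[68,-2,-1],-0.02,-1],[[75,-2,-1],-0.02,-1],[[75,-2,-1],-0.02,-1]]'; python3 -c "
from h import *
to([.417,-.1807,.036],7.5)
"
```

```text
time_s: 10.95
ee_pos: [0.4172, -0.181, 0.0458]
eef_rot: [0.488, 1.565, -0.953]
force: [0.8, -0.3, -0.3]
grip_width: 0.0943
t 10.95 tcp [ 417.2 -181.    45.8] jaw az 7.5 toolx [ 0.003 -0.005 -1.   ] q1,6 [-0.49 -0.62] -> shift [ 9.7 -0.1 -0.4] spin -0.001 F [ 0.8 -0.3 -0.3] w 94.3
```

```bash
python3 -m handwheel '[[[5,0,0],0,-1],[[9,0,0],0,-0.5],[[9,0,0],0,0],[[9,0,0],0,0.2],[[9,0,0],0,0.3]]' 6; python3 -m handwheel '[[[0,0,0],0,0.3],[[0,0,0],0,0.35],[[0,0,0],0,0.4],[[0,0,0],0,0.5],[[0,0,0],0,0.6]]' 6; python3 -m handwheel '[[[0,0,0],0,1],[[0,0,0],0,1],[[0,0,0],0,1],[[0,0,0],0,1],[[0,0,0],0,1]]' 25; python3 -c "
from h import *
to([.443,-.3125,.13],24.5)
"
```

```text
time_s: 11.45
ee_pos: [0.4174, -0.1811, 0.0371]
eef_rot: [0.528, 1.565, -0.912]
force: [-0.4, -0.7, 0.2]
grip_width: 0.0653
time_s: 11.95
ee_pos: [0.4173, -0.1811, 0.0371]
eef_rot: [0.518, 1.565, -0.922]
force: [0.0, -0.4, 1.4]
grip_width: 0.0312
time_s: 12.45
ee_pos: [0.4173, -0.1811, 0.0371]
eef_rot: [0.516, 1.565, -0.925]
force: [1.0, 0.1, 0.3]
grip_width: 0.0305
t 12.45 tcp [ 417.3 -181.1   37.1] jaw az 7.5 toolx [ 0.004 -0.005 -1.   ] q1,6 [-0.49 -0.62] -> shift [-92.2   8.6 134.1] spin -0.297 F [1.  0.1 0.3] w 30.5
```

```bash
python3 -m handwheel '[[[-10,0,0],0,1],[[-35,0,0],0,1],[[-60,0,0],0,1],[[-82,0,0],0,1],[[-92,0,0],0,1]]'; python3 -m handwheel '[[[0,1,15],-0.05,1],[[0,3,45],-0.12,1],[[0,5,80],-0.2,1],[[0,7,110],-0.26,1],[[0,8,125],-0.295,1]]'; python3 -c "
from h import *
to([.443,-.3125,.13],24.5)
im,W=cloud('top'); H,S,V=cv2.split(cv2.cvtColor(im,cv2.COLOR_BGR2HSV))
im,W=cloud('side'); cv2.imwrite('pics/s7.png',cv2.resize(im[110:210,290:410],None,fx=5,fy=5))
"
```

```text
time_s: 12.95
ee_pos: [0.4175, -0.1809, 0.1313]
eef_rot: [0.653, 1.562, -0.788]
force: [0.2, 0.3, -2.4]
grip_width: 0.0309
time_s: 13.45
ee_pos: [0.4416, -0.3057, 0.1318]
eef_rot: [0.327, 1.563, -0.818]
force: [-0.2, 0.5, -2.7]
grip_width: 0.0309
t 13.45 tcp [ 441.6 -305.7  131.8] jaw az 24.4 toolx [ 0.006 -0.006 -1.   ] q1,6 [-0.67 -1.1 ] -> shift [ 1.9 -1.5  6.7] spin -0.001 F [-0.2  0.5 -2.7] w 30.9
```

View pics/s7.png

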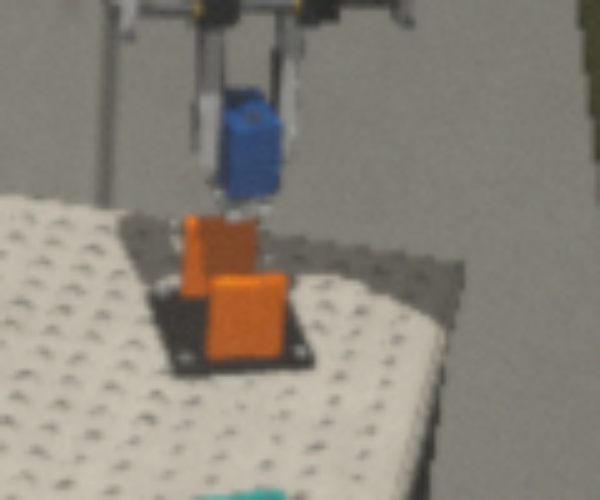

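The stop is held upright above the dock: stop at (250,150), cheeks at (220,255) and (247,318). Before lowering, I'll refine the dock pose by fitting the cheek silhouettes in both start pictures.

```bash
cat > fit.py <<'E'
from h import *
from scipy.optimize import minimize
def proj(n,P):
    c=camera_info(n); T=np.linalg.inv(np.array(c['extrinsics'])); Q=P@T[:3,:3].T+T[:3,3]; s=Q[:,:2]/Q[:,2:]
    s=s*(1+c['k1']*(s**2).sum(1))[:,None]; return s*[c['fx'],c['fy']]+[c['cx'],c['cy']]
def box(x,y,z):
    return np.array([[a,b,c] for a in x for b in y for c in z])
def sil(n,boxes,p,k=8):
    R=np.array([[np.cos(p[2]),-np.sin(p[2])],[np.sin(p[2]),np.cos(p[2])]])
    m=np.zeros((420*k//2,560*k//2),np.uint8); m=np.zeros((420*4,560*4),np.uint8)
    for B in boxes:
        W=B.copy(); W[:,:2]=B[:,:2]@R.T+p[:2]
        q=proj(n,W)*4+1.5
        cv2.fillConvexPoly(m,cv2.convexHull((q*16).astype(np.int32)),255,shift=4)
    return m
def fit(n,im,boxes,sel,p0):
    H,S,V=cv2.split(cv2.cvtColor(im,cv2.COLOR_BGR2HSV)); roi=cv2.dilate(sil(n,boxes,p0),np.ones((60,60)))
    t=cv2.resize(sel(H,S,V).astype(np.float32),None,fx=4,fy=4)*255*(roi>0)
    sc=np.array([1e-3,1e-3,.02]); t=cv2.GaussianBlur(t,(0,0),3)
    f=lambda d: np.abs(cv2.GaussianBlur(sil(n,boxes,p0+d*sc),(0,0),3).astype(float)-t).sum()/t.sum()
    r=minimize(f,np.zeros(3),method='Nelder-Mead',options=dict(initial_simplex=[[0,0,0],[4,0,0],[0,4,0],[0,0,3]],xatol=.05,fatol=1e-4))
    return p0+r.x*sc,r.fun
ck=[box((-.022,.022),(s*.0305,s*.0405),(.008,.06)) for s in(1,-1)]
org=lambda H,S,V:((H<20)|(H>175))&(S>130)&(V>60)
E
python3 - <<'E'
from fit import *
for n in('top','side'):
    p,e=fit(n,cv2.imread(n+'.bmp'),ck,org,np.array([.4425,-.312,np.radians(24.5)])); print(n,np.round(p[:2]*1e3,1),np.degrees(p[2]).round(1),round(e,3))
im,_=camera('side'); o=get_obs(); b=o['ee_pos'][2]-.0371; print('tcp',o['ee_pos'])
p,e=fit('side',im,[box((-.015,.015),(-.025,.025),(b+.0155,b+.0605))],lambda H,S,V:(H>105)&(H<125)&(S>110),np.array([*o['ee_pos'][:2],np.radians(24.4)])); print('stop',np.round(p[:2]*1e3,1),np.degrees(p[2]).round(1),round(e,3))
E
```

```text
top [ 442.3 -314.1] 24.8 0.113
side [ 442.6 -310.9] 22.8 0.1
tcp [ 0.44129707 -0.30391497  0.1316075 ]
stop [ 437.8 -308.9] 9.1 0.498
```

Run:
```python
from h import *
t=np.radians(24.5); yv=np.array([-np.sin(t),np.cos(t)]); xv=np.array([np.cos(t),np.sin(t)])
Ws=[];o1=get_obs()
for _ in range(4):
    im,W=cloud('side'); Ws.append(W); print(np.round(get_obs()['ee_pos']*1e3,1))
W=np.nanmean(Ws,0); o=get_obs(); tc=o['ee_pos']
H,S,V=cv2.split(cv2.cvtColor(im,cv2.COLOR_BGR2HSV)); z=W[...,2]
a=W[...,:2]@yv*1e3; b=W[...,:2]@xv*1e3
bl=cv2.erode(((H>105)&(H<125)&(S>110)).astype(np.uint8),np.ones((2,2)))>0
m=bl&(np.hypot(W[...,0]-tc[0],W[...,1]-tc[1])<.06)
e=m&(z>.115)&(z<.148); print('stop endface a',np.percentile(a[e],[10,25,50,75,90]).round(1),e.sum(),'b',np.percentile(b[e],[3,97]).round(1),'tcp a,b',(tc[:2]@yv*1e3).round(1),(tc[:2]@xv*1e3).round(1))
og=cv2.erode(((H<20)&(S>130)).astype(np.uint8),np.ones((3,3)))>0
r=np.array([.4425,-.3125]); ar=r@yv*1e3; br=r@xv*1e3; print('ref',ar.round(1),br.round(1))
near=og&(abs(b-br)<18)&(a>ar+36)&(a<ar+46)&(z<.052)&(z>.013)
far=og&(abs(b-br)<18)&(a<ar-24)&(a>ar-37)&(z<.054)
for k,mm,ex in(('near',near,40.5),('far',far,-30.5)): print(k,mm.sum(),np.percentile(a[mm],[10,50,90]).round(1),'centre a',(np.median(a[mm])-ex).round(1))
```

```text
[ 441.3 -303.3  131.7]
[ 441.4 -303.   131.9]
[ 441.5 -302.9  132.1]
[ 441.6 -303.   132.2]
stop endface a [-435.8 -435.1 -434.  -433.2 -432.3] 85 b [265. 286.] tcp a,b -458.9 276.2
ref -467.9 273.1
near 121 [-431.2 -429.8 -428.5] centre a -470.3
far 124 [-502.9 -501.1 -499.6] centre a -470.6
```

```bash
python3 -m handwheel '[[[0,-1,4],0,1],[[0,-2,9],0,1],[[0,-4,11.5],0,1],[[0,-4,11.5],0,1],[[0,-4,11.5],0,1]]'; python3 -c "
from h import *
to([.4425,-.3149,.115],24.5)"
```

```text
time_s: 14.3
ee_pos: [0.4426, -0.3152, 0.1323]
eef_rot: [0.358, 1.562, -0.787]
force: [1.0, -0.3, -1.9]
grip_width: 0.0306
t 14.3 tcp [ 442.6 -315.2  132.3] jaw az 24.4 toolx [ 0.006 -0.006 -1.   ] q1,6 [-0.69 -1.11] -> shift [17.3 -0.1 -0.4] spin -0.002 F [ 1.  -0.3 -1.9] w 30.6
```

```bash
python3 -m handwheel '[[[10,0,0],0,1],[[25,0,0],0,1],[[40,0,0],0,1],[[52,0,0],0,1],[[58,0,0],0,1]]'
python3 - <<'E'
from h import *
to([.4425,-.3149,.0455],24.5)
im,W=cloud('side'); cv2.imwrite('pics/s8.png',cv2.resize(im[130:210,300:400],None,fx=6,fy=6,interpolation=cv2.INTER_CUBIC))
to([.4425,-.3149,.0455],24.5)
E
```

```text
time_s: 14.8
ee_pos: [0.4426, -0.3151, 0.0727]
eef_rot: [0.336, 1.564, -0.809]
force: [0.3, 0.1, -1.3]
grip_width: 0.0308
t 14.8 tcp [ 442.6 -315.1   72.7] jaw az 24.4 toolx [ 0.005 -0.005 -1.   ] q1,6 [-0.69 -1.11] -> shift [27.2 -0.  -0.4] spin -0.002 F [ 0.3  0.1 -1.3] w 30.8
t 14.85 tcp [ 442.5 -315.1   72.4] jaw az 24.4 toolx [ 0.004 -0.005 -1.   ] q1,6 [-0.69 -1.11] -> shift [26.9  0.  -0.3] spin -0.002 F [-1.   0.8 -2.7] w 30.5
```

View pics/s8.png

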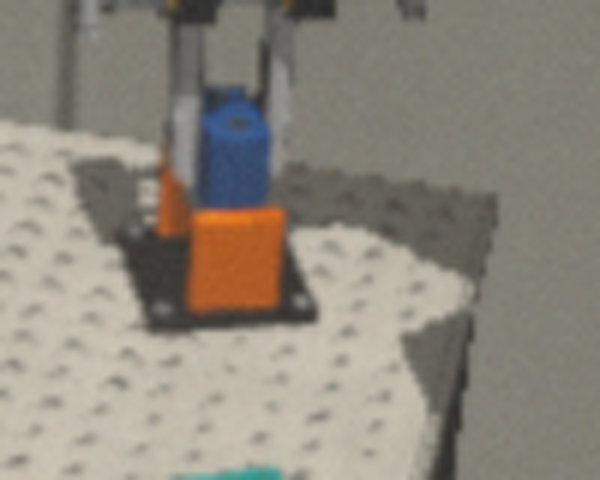

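The stop (235,160) is entering between the cheeks, and the force shows only its weight. Lowering onto the base.

```bash
python3 -m handwheel '[[[8,0,0],0,1],[[15,0,0],0,1],[[20,0,0],0,1],[[22.5,0,0],0,1],[[23,0,0],0,1]]'; python3 -m handwheel '[[[1,0,0],0,1],[[2,0,0],0,1],[[3,0,0],0,1],[[3.5,0,0],0,1],[[4,0,0],0,1]]'; python3 -c "
from h import *
to([.4425,-.3149,.0451],24.5)"
```

```text
time_s: 15.35
ee_pos: [0.4426, -0.3151, 0.0493]
eef_rot: [0.324, 1.565, -0.821]
force: [-0.7, 0.7, -1.5]
grip_width: 0.0307
time_s: 15.85
ee_pos: [0.4426, -0.3152, 0.0453]
eef_rot: [0.325, 1.565, -0.821]
force: [-0.2, -0.0, -1.6]
grip_width: 0.0307
t 15.85 tcp [ 442.6 -315.2   45.3] jaw az 24.4 toolx [ 0.004 -0.004 -1.   ] q1,6 [-0.69 -1.11] -> shift [ 0.2  0.  -0.3] spin -0.002 F [-0.2 -0.  -1.6] w 30.7
```

```bash
python3 -m handwheel '[[[0.5,0,0],0,1],[[0.8,0,0],0,1],[[1,0,0],0,1],[[1,0,0],0,1],[[1,0,0],0,1]]'; python3 -c "
from h import *
to([.4425,-.3149,.0451],24.5)"
```

```text
time_s: 16.35
ee_pos: [0.4427, -0.3152, 0.0451]
eef_rot: [0.318, 1.564, -0.827]
force: [-4.8, 3.1, 9.5]
grip_width: 0.0308
t 16.35 tcp [ 442.7 -315.2   45.1] jaw az 24.4 toolx [ 0.004 -0.005 -1.   ] q1,6 [-0.69 -1.11] -> shift [-0.  -0.  -0.4] spin -0.002 F [-4.8  3.1  9.5] w 30.8
```

Seated at z 45.1 as predicted, with a contact force of 9.5 N. Releasing.

```bash
python3 -m handwheel '[[[0,0,0],0,1],[[0,0,0],0,0.5],[[0,0,0],0,0.2],[[0,0,0],0,-0.3],[[0,0,0],0,-1]]'; python3 -m handwheel '[[[0,0,0],0,-1],[[0,0,0],0,-1],[[-10,0,0],0,-1],[[-40,0,0],0,-1],[[-80,0,0],0,-1]]';  python3 -m handwheel '[[[-30,0,0],0,-1],[[-60,0,-10],0,-1],[[-80,0,-50],0,-1],[[-80,0,-100],0,-1],[[-80,0,-130],0,-1]]'; python3 -m handwheel '[[[0,10,-30],0,-1],[[0,50,-60],0,-1],[[0,90,-90],0,-1],[[0,120,-120],0,-1],[[0,120,-120],0,-1]]'
python3 - <<'E'
from fit import *
to([.4425,-.3149,.0451],24.5)
a,W=cloud('side'); b,W2=cloud('top'); cv2.imwrite('top9.bmp',b)
cv2.imwrite('pics/f.png',np.hstack([cv2.resize(a[130:250,220:400],(600,400)),cv2.resize(b[150:300,340:440],(200,400))]))
stop=[box((-.015,.015),(-.025,.025),(.0235,.0685))]; bl=lambda H,S,V:(H>100)&(H<130)&(S>110)
for n,im in(('top',b),('side',a)):
    for k,bx,s in(('stop',stop,bl),('dock',ck,org)):
        p,e=fit(n,im,bx,s,np.array([.4425,-.3149,np.radians(24.4)])); print(n,k,np.round(p[:2]*1e3,1),np.degrees(p[2]).round(1),round(e,3))
    H,S,V=cv2.split(cv2.cvtColor(im,cv2.COLOR_BGR2HSV)); X=W2 if n=='top' else W
    m=bl(H,S,V)&(np.hypot(X[...,0]-.4425,X[...,1]+.315)<.05); print(m.sum(),np.nanpercentile(X[m][:,2],[50,95]))
E
```

```text
time_s: 16.85
ee_pos: [0.4427, -0.3153, 0.0451]
eef_rot: [0.321, 1.564, -0.825]
force: [-0.0, 0.4, -0.0]
grip_width: 0.0502
time_s: 17.35
ee_pos: [0.4417, -0.3144, 0.1254]
eef_rot: [0.209, 1.567, -0.936]
force: [0.9, -0.3, -0.2]
grip_width: 0.0904
time_s: 17.85
ee_pos: [0.3867, -0.1937, 0.206]
eef_rot: [0.365, 1.566, -0.781]
force: [-1.0, 0.2, 0.7]
grip_width: 0.094
time_s: 18.35
ee_pos: [0.4474, -0.0313, 0.2063]
eef_rot: [0.52, 1.565, -0.621]
force: [-0.5, 0.8, -0.7]
grip_width: 0.0938
t 18.35 tcp [447.4 -31.3 206.3] jaw az 24.6 toolx [ 0.004 -0.003 -1.   ] q1,6 [-0.15 -0.58] -> shift [ 162.1 -123.1  255. ] spin 0.003 F [-0.5  0.8 -0.7] w 93.8
top stop [ 441.6 -318.9] 19.8 0.672
top dock [ 442.7 -314.2] 25.3 0.464
249 [0.0680062  0.07073663]
side stop [ 454.  -310.6] 10.2 22.968
side dock [ 442.6 -309.6] 22.4 0.864
10 [0.0671516  0.07115697]
```

View pics/f.png

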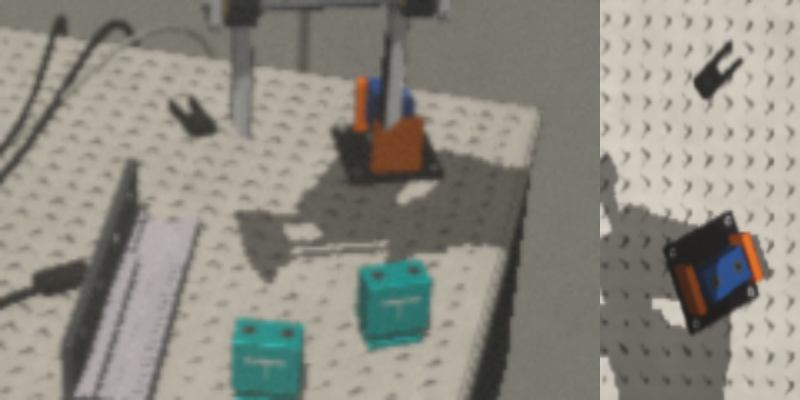

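The stop stands between the cheeks (right crop (725,272)) and its top is at 68 mm, so it is down on the base. I'll do a numeric centring check within the top view.

Run:
```python
from h import *
t=np.radians(24.5); yv=np.array([-np.sin(t),np.cos(t)]); xv=np.array([np.cos(t),np.sin(t)])
b,W=cloud('top'); H,S,V=cv2.split(cv2.cvtColor(b,cv2.COLOR_BGR2HSV)); z=W[...,2]
near=np.hypot(W[...,0]-.4425,W[...,1]+.315)<.07
def rep(k,m):
    r=cv2.minAreaRect((W[m][:,:2]*1e3).astype(np.float32)); c=np.array(r[0]); print(k,m.sum(),'a,b',(c@yv).round(1),(c@xv).round(1),np.round(r[1],1),round(r[2],1)); return c@yv
rep('stop',near&(H>100)&(H<130)&(S>100)&(z>.061))
og=near&((H<20)|(H>175))&(S>120)&(z>.05); a=W[...,:2]@yv
c=[rep('cheek',og&(a>-.469)),rep('cheek',og&(a<-.469))]; print('dock a',np.mean(c))
```

```text
stop 259 a,b -468.7 271.5 [29.6 48.4] 30.2
cheek 96 a,b -433.3 272.5 [43.5 10.3] 25.3
cheek 97 a,b -503.6 272.6 [43.1 10.6] 24.9
dock a -468.4468977649818
```

Centred to about 0.3 mm along the cheek direction and about 1 mm across it. Handing in.

```bash
python3 -c "
from station import *
print(hand_in())"
```

```text
the job is handed in; nothing more can be done
None
```

The blue stop is standing in the parking dock, and I handed the job in at about 18.4 s of the 61 s allowed.

I gripped it by its end faces and slid it about 113 mm to the cut-away end, where it lifted straight out with only its weight on the wrist. I stood it on the bare table near (0.417, -0.181), let go and checked that it stood upright. Then I took it again across its 30 mm width and lowered it between the cheeks onto the base.

**Last checks in the top view:**
- **Seating:** the stop's top is at 68 mm, where it should be when it is down on the base.
- **Centring:** it is within about 0.3 mm of centre between the cheeks and about 1 mm off along them.
- **Forces:** the highest reading was about 22 N, when I set it on the table.
- **Clear of the robot:** the gripper is open and well away from the stop.

**Checks that failed or disagreed:**
- **Silhouette fits:** the final fits were poor because of the gripper's shadow and the fingers blocking the side view, so I disregarded them.
- **Stop angle:** the blue top face measured about 30° against the dock's roughly 25°. The same measurement read about 5° high on the stop in the rail, so I take it as measurement error; the jaws were at 24.4° when I released it.
- **Dock position:** the two cameras differed by up to about 3 mm. I used a value between them.
- **Bystanders:** I did not measure them again. The arm kept clear of them, and the fork looks unmoved in the last picture. The can and bottles are not in it.

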